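Close the pillar die set and gauge its gap

ROBOT

A 6-joint arm with a two-finger parallel gripper is mounted at the origin on the work surface; the furniture and walls round the work are solid. World frame = base frame: x ahead of the robot, y to its left, z up, the work surface at z = 0. Lengths are in m, angles in rad, forces in N, time in s.
With the tool pointing down it reaches from about 0.35 to 0.85 m from the base axis. Payload 8.1 kg.
Tool frame: the origin (TCP) lies on the centre line of the jaws, within the pads' length; the fingertips stand 22 mm ahead of it and the grasp point (between the pads) lies 3 mm ahead of it; z points along the fingers, y is the line along which they close (so a half turn about z gives the same grasp; the last joint's range is limited). The gripper opens to 93 mm and grips with 3 to 60 N. Pads are 15 mm wide; open, the fingers measure 128 mm over their backs; the gripper's body (75 mm by 188 mm) begins 65 mm behind the grasp point.
Start: joints at [-1.345, 0.13, 1.488, -0, 1.523, -0.085], TCP at [0.184, -0.571, 0.241] pointing down, gripper open.
Joint ranges: [-2.96, 2.96], [-0.89, 2.26], [0.02, 2.5], [-1.34, 4.48], [0, 2.73], [-2.66, 2.66]. Speed limits (rad/s): [2.39, 2.39, 2.79, 3.14, 3.14, 3.14].

INTERFACE

Orientations are given as a rotation vector (axis times angle).
In Python, from plant import robot gives the robot as it stands.
- The arm moves only by the shell command python3 inch.py [FORCE], which reads ROWS from standard input. ROWS is a JSON list of rows, 1 to 20 of them, each an object with the fields jaw (the finger opening in m), tx, ty, tz (the shift in units of 50 mm), rz (a turn about the tool's z in rad); a field left out counts as zero (the opening has to be given); each row shifts and turns the commanded pose from where the row before left it, along the tool's axes as they then stand; what a row does not reach is not made up. A row lasts 1/10 s, in which the tool goes at most 0.05 m and 0.15 rad, less where a joint would pass 70% of its speed; a pose out of reach is approached as far as the arm can. The fingers move at their own pace and stop on an object; FORCE is the grip in N (left out, the last holds). Time passes only in rows, so rows that do not move let the fingers close. It prints the time, the measured TCP pose, the force, the opening and the grip force at its end. Input that does not fit is refused with a message, and nothing moves.
- robot.read_state(): the state, without advancing time (a new reading comes with each control period).
- robot.read_camera(name): name is "scene" or "top" or "wrist"; returns a dict with "image" (480x640x3 uint8, red, green, blue), "fx", "fy", "cx", "cy" (pixels), "R" (3x3) and "t" (3): a world point X has camera coordinates R X + t. Camera axes: x right, y down, z forward; pixel columns grow to the right and rows downward; lengths in m; the calibration is good to about 2 mm. A picture is of the moment at which its call begins. There is no depth.
- robot.close_job(): hands the job in; it is judged then, once.
The state is a dict: "t": time; "q": joint angles; "dq": joint speeds; "joint_torque": joint torques, N m; "tool_pos": TCP position; "orientation": TCP orientation; "force": force on the tool from outside, world axes, zero at the start; "wrist_torque": the same for the moment, N m; "opening": finger opening in m; "gripper_force": force on a finger pad.
Only numpy, scipy, OpenCV 4.12 (cv2) and the standard library are available. Lean on these libraries where they do the work, as an engineer would, in place of code of your own. Each camera call takes 0.05 s, during which the arm holds its last target. There are 200 camera calls.

TASK

Lower the loose top plate onto the two guide pillars of the small pressing die set until it sits level on its four stop screws, and let go of it. Then take the wedge gauge by its handle, lay it flat on the front ledge of the set and slide it thin end first, square to the front edge, into the middle of the gap between the two plates until it drags snugly on both without prising the top plate up. Finish while still holding the gauge at that depth so that the gap can be read off it, and leave the thread spools and the beeswax where they are.

Things in the scene. Friction and masses are not known exactly. Their poses are not given: they have to be found in the camera images.
- die_base: Lower half of the die set, screwed to the bench: grey metal plate 160 (x) by 144 (y) by 22 mm thick. Origin on the bench midway between the pillars; x points from the front of the set to the back, plate from x = -85 (front edge) to +75 mm. Two steel guide pillars, 16 mm diameter, bullet nosed, at x = 0, y = -50 and +50. Four stop screws, 12 mm diameter, at x = -40 and +40, y = -50 and +50.
- pillar_top (a point): Top of the guide pillar at y = +50 mm of the lower half, 63.5 mm above the bench; the other pillar is the same height. Axes as die_base.
- gap_mouth (a point): Where the gauge goes in: middle of the front ledge's back edge, on the lower plate (22 mm above the bench), right below the front edge of the seated top plate; +x goes into the gap. The ledge is flat, 30 mm deep, with screw heads 4 mm high at x = -20, y = -58 and +58. The rigid stop screws, all set alike, leave a gap of 5 to 7.6 mm, different each time, free for 41 mm up to the brass stamp.
- top_plate: Loose top half, about 0.85 kg: grey metal plate 110 (x) by 132 (y) by 16 mm with holes of 18 mm diameter at x = 0, y = -50 and +50, alike either way round. Origin: centre of its underside, z up. A brass stamp 28 (x) by 60 (y) mm stands 2 mm proud below; the plate starts resting on it on the bench. Only its weight holds it down on the stops: a forced wedge lifts its front edge.
- shank (a point): Grip point of the top plate: on the axis of its square steel shank (26 by 26 mm, sides parallel to x and y), 42 mm above the plate's underside. The shank runs from 20 to 53 mm above the underside and stands on a flange of 44 mm diameter. Axes as top_plate.
- wedge_gauge: Loose wedge gauge, 140 mm long, 0.12 kg, lying flat on the bench; x points from handle to thin tip, z up. Wooden handle 18 wide (y), 16 mm high from x = -40 to +36; origin on the underside below the middle of the handle. Steel blade 16 mm wide from x = 36 to 100, flat underneath, its top sloping 1 in 8 from 11 mm thick at the handle to 3 mm at the tip.
- gauge_tip (a point): Middle of the lower edge of the gauge's thin tip, 100 mm from the gauge's origin; axes as the gauge.
- spool_ochre: Bystander: spool of ochre thread, 43 mm diameter, 52 mm high, origin at the centre of its foot.
- spool_red: Bystander: spool of red thread, 43 mm diameter, 46 mm high, origin at the centre of its foot.
- beeswax: Bystander: yellow cake of beeswax, 38 by 58 by 17 mm, origin at the centre of its underside.

How it is judged:
By the outcome, as a careful person would: the job done as asked, in the order asked, and still so for the second after the job is handed in, while the arm keeps its last pose, push and grip.
It also fails if it takes over 69 s, if anything falls off the work surface, if the arm or the gripper's body presses on something with over 40 N, if the wrist force passes 120 N, or if a joint passes its speed limit or range.

## Working session

There is one attempt and no reset: what is moved stays moved. The work goes in short steps, Python scripts to look and compute and a shell command to move; the robot and the scene stay as the last step left them, time stands still between calls to the robot, and variables do not carry over. Pictures are saved under pics/ and viewed, at most 10 in all, crops included, and the job is handed in when it is done.

```bash
ls; mkdir -p pics
python3 - <<'E'
from plant import robot
import cv2,numpy as np
for n in ["scene","top"]:
    c=robot.read_camera(n); cv2.imwrite(f"pics/{n}0.png",c["image"][:,:,::-1])
    print(n,c["fx"],c["cx"],c["cy"],np.round(c["R"],4).tolist(),np.round(c["t"],4).tolist())
s=robot.read_state(); print(s)
E
```

```text
inch.py
pics
plant.py
scene 609.9987888767755 314.8246134429917 228.0133930486008 [[-0.5641, -0.8256, 0.0088], [-0.6255, 0.4203, -0.6573], [0.539, -0.3763, -0.7536]] [0.2693, 0.3255, 1.1934]
top 438.5746807594955 321.32628301706274 233.73923736707073 [[-0.0191, -0.9994, -0.03], [-0.9921, 0.0227, -0.1236], [0.1242, 0.0274, -0.9919]] [0.0458, 0.4565, 0.8771]
{'t': 0.1, 'q': array([-1.34541132e+00,  1.31083255e-01,  1.48918141e+00,  2.69839419e-05,
        1.52300603e+00, -8.53612291e-02]), 'dq': array([-4.58578566e-04, -5.04899234e-05, -4.51881474e-03,  8.10999043e-05,
       -8.54014166e-05, -3.28592387e-04]), 'joint_torque': array([ 1.96731737e-03, -5.61336708e+01, -4.93098807e+01,  7.70045584e-02,
        2.93858140e-02, -8.12605526e-05]), 'tool_pos': array([ 0.18340555, -0.57077307,  0.23968769]), 'orientation': array([-3.10209328e+00, -4.85896116e-01,  1.42082689e-04]), 'force': array([ 0.3613054 , -0.43439178, -0.66759571]), 'wrist_torque': array([-0.01279181, -0.00559021,  0.00575567]), 'gripper_force': 0.0, 'opening': 0.09299192820400856}
```

View pics/top0.png

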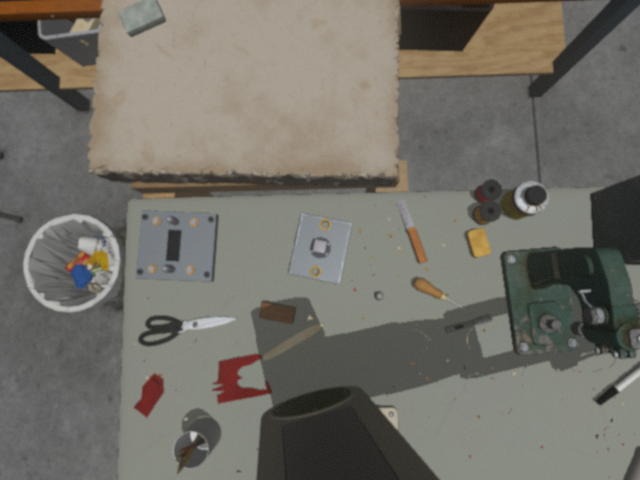

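View pics/scene0.png

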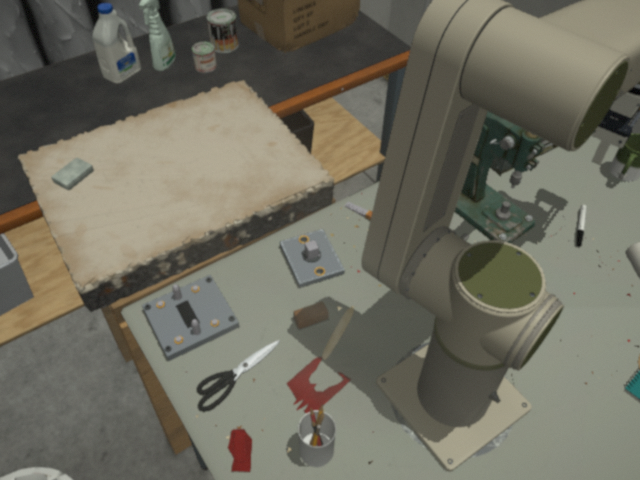

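Top view: die base about (176,246), top plate (320,247), and gauge with its handle at (416,248) and its tip at (403,203). The spools (488,190)/(487,212) and beeswax (480,243) are out to the right. I'll enlarge these next.

Run:
```python
import cv2,numpy as np
a=cv2.imread("pics/top0.png");b=cv2.imread("pics/scene0.png")
def t(im,u,v): return cv2.resize(im[v:v+75,u:u+100],None,fx=4,fy=4,interpolation=cv2.INTER_CUBIC)
cv2.imwrite("pics/m0.png",np.vstack([np.hstack([t(a,127,208),t(a,270,209)]),np.hstack([t(a,365,195),t(b,143,278)])]))
```

```text
(no output)
```

View pics/m0.png

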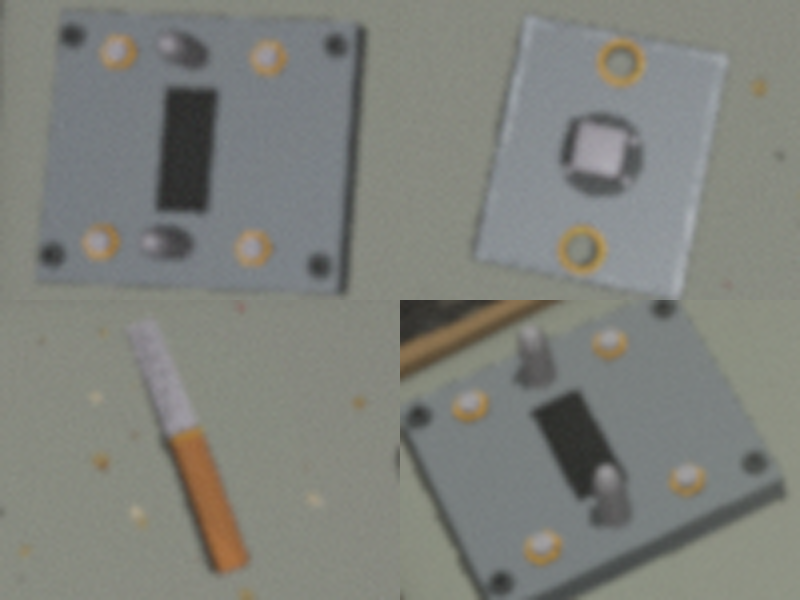

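Base tiles: the pillar feet are nearer the left edge, so the front ledge faces right in the top view (world −y), and base +x ≈ world +y. Top plate shank is at tile (201,151), and the gauge tip points away from the robot. Next I fit the poses.

```bash
cat > h.py <<'E'
import numpy as np
from scipy.optimize import least_squares
def proj(c,X):
    p=np.asarray(X)@np.array(c["R"]).T+c["t"]; return p[:,:2]/p[:,2:]*[c["fx"],c["fy"]]+[c["cx"],c["cy"]]
def place(p,P):
    P=np.asarray(P,float)/1000; c,s=np.cos(p[2]),np.sin(p[2])
    return np.c_[p[0]+c*P[:,0]-s*P[:,1],p[1]+s*P[:,0]+c*P[:,1],P[:,2]]
def fit(obs,p0):  # obs: list of (cam, pts mm, pixels)
    f=lambda p:np.concatenate([(proj(c,place(p,P))-U).ravel() for c,P,U in obs])
    r=least_squares(f,p0,loss="soft_l1"); return r.x,f(r.x)
def tile(o,M): return (np.array(M)+.5)/4-.5+o
def ray(c,u,z):  # pixel -> world at height z
    R=np.array(c["R"]);d=R.T@[(u[0]-c["cx"])/c["fx"],(u[1]-c["cy"])/c["fy"],1];o=-R.T@np.array(c["t"])
    return o+d*(z-o[2])/d[2]
E
python3 - <<'E'
from h import *
from plant import robot
T=robot.read_camera("top");S=robot.read_camera("scene");W=robot.read_camera("wrist")
np.set_printoptions(precision=4,suppress=True)
st=[[40,-50,28],[-40,-50,28],[40,50,28],[-40,50,28]]
pt=[[0,-50,63],[0,50,63]]
co=[[75,-72,22],[-85,-72,22],[75,72,22],[-85,72,22]]
oT=(T,st+pt+co,tile((127,208),[[118,52],[268,58],[100,242],[253,248],[168,42],[152,241],[62,10],[360,24],[37,282],[343,293]]))
oS=(S,st+pt,tile((143,278),[[70,105],[210,43],[143,247],[287,180],[128,32],[207,167]]))
for o in ([oT],[oS],[oT,oS]):
    p,r=fit(o,[.45,.2,1.57]);print("base",p,r.round(1))
pc=[[0,50,18],[0,-50,18],[0,0,55],[-55,66,18],[-55,-66,18],[55,-66,18],[55,66,18]]
# plate +y ~ world +x (up in image), so +x ~ world -y (right)
o=(T,pc,tile((270,209),[[220,62],[183,250],[201,151],[128,17],[74,258],[280,298],[327,58]]))
p,r=fit([o],[.45,0,-1.6]);print("plate",p,r.round(1))
g=(T,[[100,0,3],[36,0,16],[-40,0,16]],tile((365,195),[[143,24],[186,132],[230,268]]))
p,r=fit([g],[.4,-.2,0]);print("gauge",p,r.round(1))
Rw=np.array(W["R"]);s=robot.read_state()
print("wrist",W["fx"],-Rw.T@W["t"],s["tool_pos"],Rw.tolist())
import cv2;from scipy.spatial.transform import Rotation as Ro
print(Ro.from_rotvec(s["orientation"]).as_matrix())
for n,u in(("ochre",(487,212)),("red",(488,190)),("wax",(480,243))): print(n,ray(T,u,.03))
E
```

```text
base [0.4412 0.3457 1.511 ] [ 0.1 -0.2  0.2 -0.3  0.4  0.   0.3  0.   0.1  0.4 -0.1  0.3 -0.2 -0.
 -0.  -0.9 -0.2  0.1 -0.6  0.4]
base [0.4418 0.3493 1.5113] [-0.1 -0.2 -0.2 -0.4 -0.  -0.3  0.1 -0.7  0.4  0.5 -0.2  1.8]
base [0.4415 0.347  1.5106] [-0.5 -0.3 -0.4 -0.4 -0.2 -0.1 -0.3 -0.1 -0.5  0.3 -0.7  0.1 -0.7 -0.2
 -0.6 -1.  -0.8 -0.1 -1.2  0.3  1.  -0.6  0.9 -0.8  1.1 -0.7  1.1 -1.1
  1.5  0.1  1.   1.4]
plate [ 0.4295  0.0395 -1.7928] [ 0.4  0.3 -0.1  0.2 -0.3 -0.3 -0.7 -0.9 -0.3  0.4  0.2  1.2  0.9 -1. ]
gauge [ 0.4332 -0.1602  0.2743] [-0.  -0.6 -0.3 -0.1  0.3  0.8]
wrist 421.1532901503338 [ 0.2513 -0.5501  0.384 ] [ 0.1835 -0.571   0.2402] [[0.30624714403578096, -0.9519510853753573, -0.0013482665201500564], [-0.9190614406207744, -0.29603487698208814, 0.2601719046597256], [-0.24807006093843118, -0.0784377629900405, -0.9655613715363326]]
[[ 0.9521  0.3058 -0.0002]
 [ 0.3058 -0.9521  0.0008]
 [ 0.0001 -0.0009 -1.    ]]
ochre [ 0.4945 -0.3048  0.03  ]
red [ 0.5405 -0.3099  0.03  ]
wax [ 0.4309 -0.2866  0.03  ]
```

Run:
```python
from plant import robot
import cv2
cv2.imwrite("pics/w0.png",robot.read_camera("wrist")["image"][:,:,::-1])
```

```text
(no output)
```

View pics/w0.png

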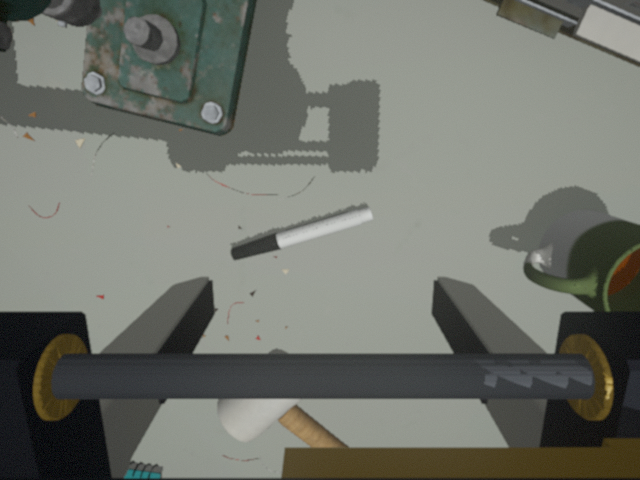

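The wrist view shows the green press beside the gripper, at upper left (160,60), with the tool clear of it. I'll rise first, then travel.

Careful with the scale: shifts go in units of 50 mm. That gives: -0.05 m is -1, -0.036 m is -0.72.

```bash
echo '[{"jaw":0.093, "tz":-1}, {"jaw":0.093, "tz":-1}, {"jaw":0.093, "tz":-1}, {"jaw":0.093, "tz":-1}, {"jaw":0.093, "tx":0.6, "ty":-0.72}, {"jaw":0.093, "tx":0.6, "ty":-0.72}, {"jaw":0.093, "tx":0.6, "ty":-0.72}, {"jaw":0.093, "tx":0.6, "ty":-0.72}, {"jaw":0.093, "tx":0.6, "ty":-0.72}, {"jaw":0.093, "tx":0.6, "ty":-0.72}, {"jaw":0.093, "tx":0.6, "ty":-0.72}]' | python3 inch.py
echo '[{"jaw":0.093, "tx":0.6, "ty":-0.72}, {"jaw":0.093, "tx":0.6, "ty":-0.72}, {"jaw":0.093, "tx":0.6, "ty":-0.72}, {"jaw":0.093, "tx":0.6, "ty":-0.72}, {"jaw":0.093, "tx":0.6, "ty":-0.72}, {"jaw":0.093, "tx":0.6, "ty":-0.72}, {"jaw":0.093, "tx":0.6, "ty":-0.72}, {"jaw":0.093, "tz":1, "rz":0.133}, {"jaw":0.093, "tz":1, "rz":0.133}, {"jaw":0.093, "tz":1, "rz":0.133}, {"jaw":0.093, "tz":1, "rz":0.133}, {"jaw":0.093}, {"jaw":0.093}, {"jaw":0.093}]' | python3 inch.py
```

```text
t: 1.4
tool_pos: [0.3065, -0.2653, 0.4407]
orientation: [3.103, 0.485, 0.001]
force: [1.0, -0.2, -0.1]
opening: 0.0929
gripper_force: 0.0
t: 2.8
tool_pos: [0.4314, 0.0369, 0.2448]
orientation: [-3.122, 0.342, -0.009]
force: [0.6, 0.4, 0.4]
opening: 0.0929
gripper_force: 0.0
```

Run:
```python
from plant import robot
import cv2,pickle
c=robot.read_camera("wrist");pickle.dump(c,open("w1.pkl","wb"))
cv2.imwrite("pics/w1.png",c["image"][:,:,::-1])
```

```text
(no output)
```

View pics/w1.png

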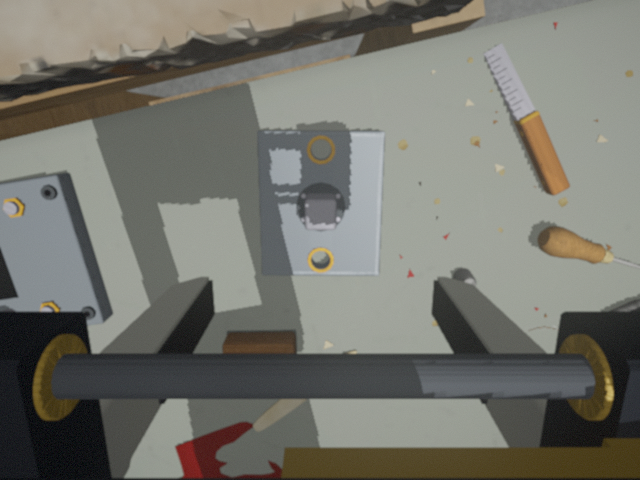

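Wrist view: plate corners (261,131),(384,131),(379,274),(263,275); holes (320,150),(320,259); shank top (320,210); gauge tip (495,48), junction (530,117), handle end (560,191).

Run:
```python
from h import *
import pickle
from plant import robot
np.set_printoptions(precision=4,suppress=True)
W=pickle.load(open("w1.pkl","rb"))
pc=[[0,50,18],[0,-50,18],[0,0,55],[-55,66,18],[-55,-66,18],[55,-66,18],[55,66,18]]
p,r=fit([(W,pc,np.array([[320,150],[320,259],[320,210],[261,131],[263,275],[379,274],[384,131]]))],[.43,.04,-1.79]);print("plate",p,r.round(1))
p2,r=fit([(W,[[100,0,3],[36,0,16],[-40,0,16]],np.array([[495,48],[530,117],[560,191]]))],[.433,-.16,.27]);print("gauge",p2,r.round(1))
s=robot.read_state();from scipy.spatial.transform import Rotation as Ro
R=Ro.from_rotvec(s["orientation"]).as_matrix();print(s["tool_pos"],np.arctan2(R[1,0],R[0,0]))
print(R.T@(np.r_[p[:2],.044+.003]-s["tool_pos"]))
```

```text
plate [ 0.4312  0.0382 -1.7876] [ 0.3 -0.9  0.6  0.1  0.1  4.6 -5.  -0.9 -1.2  0.5  0.4  1.4  0.5 -1. ]
gauge [ 0.4334 -0.1626  0.2762] [-0.1 -0.3 -0.4 -0.6  0.6  3.2]
[0.4316 0.0369 0.2451] -0.21896824507344811
[-0.0021 -0.0009  0.1981]
```

Converted, 0.045 m is 0.9, 0.018 m is 0.36.

```bash
echo '[{"jaw":0.06, "tx":-0.04, "ty":-0.02, "tz":0.9, "rz":-0.002}, {"jaw":0.06, "tz":0.9}, {"jaw":0.06, "tz":0.9}, {"jaw":0.06, "tz":0.9}, {"jaw":0.06, "tz":0.36}, {"jaw":0.06}, {"jaw":0.06}, {"jaw":0.0}, {"jaw":0}, {"jaw":0}, {"jaw":0}, {"jaw":0}, {"jaw":0}]' | python3 inch.py 45
```

```text
t: 4.15
tool_pos: [0.4292, 0.039, 0.0443]
orientation: [-3.121, 0.343, -0.005]
force: [0.7, 3.4, 6.8]
opening: 0.0259
gripper_force: 45.4
```

Converted, -0.04 m is -0.8, -0.036 m is -0.72.

```bash
echo '[{"jaw":0, "tz":-0.2}, {"jaw":0, "tz":-0.4}, {"jaw":0, "tz":-0.6}, {"jaw":0, "tz":-0.8}, {"jaw":0, "tx":-0.14, "ty":-0.72, "tz":-0.4}, {"jaw":0, "tx":-0.14, "ty":-0.72}, {"jaw":0, "tx":-0.14, "ty":-0.72}, {"jaw":0, "tx":-0.14, "ty":-0.72, "rz":-0.08}, {"jaw":0, "rz":-0.08}, {"jaw":0}, {"jaw":0}, {"jaw":0}]' | python3 inch.py
python3 - <<'E'
from plant import robot
import cv2,pickle
c=robot.read_camera("wrist");pickle.dump(c,open("w2.pkl","wb"))
cv2.imwrite("pics/w2.png",cv2.resize(c["image"][:375,:,::-1],(800,469),interpolation=cv2.INTER_CUBIC))
c=robot.read_camera("top");cv2.imwrite("pics/t2.png",c["image"][:,:,::-1])
E
```

```text
t: 5.35
tool_pos: [0.4311, 0.1842, 0.1622]
orientation: [3.139, -0.097, -0.002]
force: [-0.1, 0.5, -9.3]
opening: 0.0254
gripper_force: 45.0
```

View pics/w2.png

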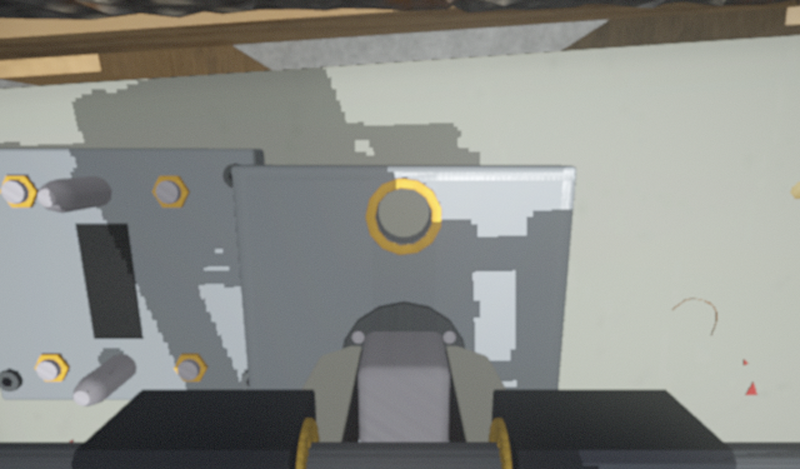

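Wrist view (×1.25): pillar tips (45,197),(83,397); stops (18,189),(169,190),(51,368),(189,369); base corner (262,151); held plate hole (404,215), corners (235,168),(574,168), side edges passing (250,388),(558,388).

Run:
```python
from h import *
import pickle
from plant import robot
np.set_printoptions(precision=4,suppress=True)
W=pickle.load(open("w2.pkl","rb"))
k=lambda M:(np.array(M)+.5)/1.25-.5
b=[[0,-50,63],[0,50,63],[40,-50,28],[-40,-50,28],[40,50,28],[-40,50,28],[-85,-72,22]]
p,r=fit([(W,b,k([[45,197],[83,397],[18,189],[169,190],[51,368],[189,369],[262,151]]))],[.4415,.347,1.51]);print("base",p,r.round(1))
z=136
U=k([[404,215],[235,168],[574,168]]);E=k([[250,388],[558,388]])
def f(q):
    h=q[3]*1000
    a=proj(W,place(q,[[0,50,h],[-55,66,h],[55,66,h]]))-U
    e=[]
    for sx,t in((-55,E[0]),(55,E[1])):
        A,B=proj(W,place(q,[[sx,66,h],[sx,-20,h]]));d=(B-A)/np.linalg.norm(B-A);n=t-A;e.append(d[0]*n[1]-d[1]*n[0])
    return np.r_[a.ravel(),e]
r=least_squares(f,[.431,.184,-1.63,.136]);q=r.x;print("plate",q,r.fun.round(1))
r=least_squares(lambda v:f(np.r_[v,.136]),[.431,.184,-1.63]);print("plate z fixed",r.x,r.fun.round(1))
s=robot.read_state();from scipy.spatial.transform import Rotation as Ro
R=Ro.from_rotvec(s["orientation"]).as_matrix();print(s["tool_pos"],np.arctan2(R[1,0],R[0,0]))
for q in(q[:3],r.x):
    d=p[:2]-q[:2];dy=(p[2]-np.pi)-q[2];print("go",R.T@np.r_[d,0],"turn",-dy)
```

```text
base [0.4427 0.344  1.496 ] [ 4.7 -0.7 -0.  -0.2 -0.6  0.4  2.   1.2 -1.9  0.1  0.3  0.7 -2.6 -1.7]
plate [ 0.4315  0.1829 -1.6331  0.1317] [ 0.2  1.6 -1.1 -0.8  0.7 -0.6  1.3 -1.2]
plate z fixed [ 0.4317  0.1829 -1.6331] [ 0.2  2.4 -4.6 -0.9  4.2 -0.7 -1.8  1.9]
[0.4314 0.1843 0.1625] -0.06160508286349104
go [ 0.0012 -0.1615 -0.    ] turn 0.012526325724675713
go [ 0.001  -0.1615 -0.    ] turn 0.012535538788892797
```

Converted, -0.045 m is -0.9, 0.005 m is 0.1.

```bash
echo '[{"jaw":0, "ty":-0.6}, {"jaw":0, "ty":-0.9}, {"jaw":0, "tx":0.02, "ty":-0.9}, {"jaw":0, "ty":-0.6}, {"jaw":0, "ty":-0.24, "tz":0.2}, {"jaw":0, "tz":0.6}, {"jaw":0, "tz":0.1}, {"jaw":0}, {"jaw":0}, {"jaw":0}, {"jaw":0}, {"jaw":0}]' | python3 inch.py
python3 - <<'E'
from plant import robot
import cv2,pickle,numpy as np
c=robot.read_camera("wrist");pickle.dump(c,open("w3.pkl","wb"))
a=cv2.resize(c["image"][90:370,140:500,::-1],None,fx=1.65,fy=1.65,interpolation=cv2.INTER_CUBIC)
d=robot.read_camera("top");pickle.dump(d,open("t3.pkl","wb"))
b=cv2.resize(d["image"][195:295,125:225,::-1],None,fx=2,fy=2,interpolation=cv2.INTER_CUBIC)
m=np.zeros((462,800,3),np.uint8);m[:,:594]=a;m[:200,600:]=b
cv2.imwrite("pics/w3.png",m)
E
```

```text
t: 6.65
tool_pos: [0.4426, 0.3469, 0.1186]
orientation: [-3.139, 0.094, -0.002]
force: [0.4, 0.4, -8.4]
opening: 0.0262
gripper_force: 45.0
```

View pics/w3.png

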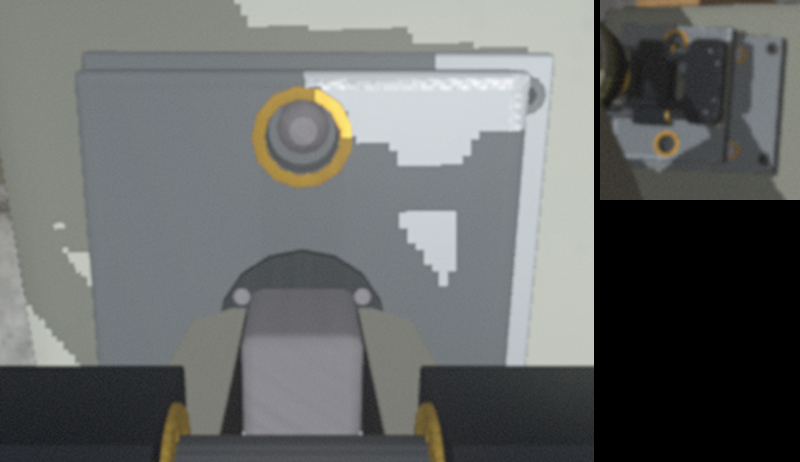

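Hole ring centre is at mosaic (302,137), with the pillar nose seen through it at about (303,128). Next: compute the world offset.

Run:
```python
from h import *
import pickle
np.set_printoptions(precision=4,suppress=True)
W=pickle.load(open("w3.pkl","rb"))
k=lambda M:(np.array(M)+.5)/1.65-.5+[140,90]
h=ray(W,k([302,137]),.0923);t=ray(W,k([303,128]),.062)
print(h,t,t-h)
# predicted nose/hole px if the hand-computed poses hold
b=np.array([.4427,.3455,1.505]);print("pillar pred world",place(b,[[0,-50,62]]), proj(W,place(b,[[0,-50,62],[0,-50,22]])))
for q in ([.4427,.3455,1.505-np.pi],):print(proj(W,place(q,[[0,50,92.3],[0,50,76.3],[-55,66,92.3],[55,66,92.3]])))
print(k([303,128]),k([302,137]),k([80,71]),k([527,73]))
```

```text
[0.4938 0.3428 0.0923] [0.4928 0.3426 0.062 ] [-0.001  -0.0002 -0.0303]
pillar pred world [[0.4926 0.3422 0.062 ]] [[324.2213 167.8144]
 [324.0685 160.3289]]
[[324.3833 175.7489]
 [324.2914 171.2471]
 [185.0473 134.0751]
 [464.3016 136.0124]]
[323.4394 167.3788] [322.8333 172.8333] [188.2879 132.8333] [459.197  134.0455]
```

Converted, -0.001 m is -0.02, 0.005 m is 0.1.

```bash
echo '[{"jaw":0, "tx":-0.02, "tz":0.1}, {"jaw":0, "tz":0.1}, {"jaw":0, "tz":0.1}, {"jaw":0, "tz":0.08}, {"jaw":0, "tz":0.06}, {"jaw":0}, {"jaw":0}]' | python3 inch.py
```

```text
t: 7.45
tool_pos: [0.4411, 0.3468, 0.0956]
orientation: [3.14, -0.093, -0.0]
force: [0.2, 0.9, -9.4]
opening: 0.0258
gripper_force: 45.0
```

```bash
echo '[{"jaw":0, "tz":0.08}, {"jaw":0, "tz":0.08}, {"jaw":0, "tz":0.08}, {"jaw":0, "tz":0.06}, {"jaw":0}, {"jaw":0}]' | python3 inch.py; echo '[{"jaw":0, "tz":0.04}, {"jaw":0, "tz":0.04}, {"jaw":0, "tz":0.04}, {"jaw":0}, {"jaw":0}]' | python3 inch.py
```

```text
t: 8.05
tool_pos: [0.441, 0.3467, 0.0805]
orientation: [3.14, -0.093, -0.0]
force: [1.3, 0.2, -8.2]
opening: 0.0257
gripper_force: 45.0
t: 8.55
tool_pos: [0.441, 0.3468, 0.0745]
orientation: [3.14, -0.093, -0.0]
force: [0.6, -0.8, -7.5]
opening: 0.0256
gripper_force: 45.0
```

Converted, 0.001 m is 0.02.

```bash
echo '[{"jaw":0, "tz":0.02}, {"jaw":0, "tz":0.02}, {"jaw":0}, {"jaw":0}]' | python3 inch.py; echo '[{"jaw":0, "tz":0.02}, {"jaw":0}, {"jaw":0}]' | python3 inch.py; echo '[{"jaw":0, "tz":0.02}, {"jaw":0}, {"jaw":0}]' | python3 inch.py
```

```text
t: 8.95
tool_pos: [0.4411, 0.3468, 0.0726]
orientation: [3.14, -0.093, -0.0]
force: [0.5, -0.5, -8.9]
opening: 0.0259
gripper_force: 45.0
t: 9.25
tool_pos: [0.4412, 0.3468, 0.0717]
orientation: [-3.14, 0.093, -0.0]
force: [0.1, 0.3, -8.0]
opening: 0.026
gripper_force: 45.0
t: 9.55
tool_pos: [0.4412, 0.347, 0.0715]
orientation: [-3.14, 0.093, -0.0]
force: [-5.0, -2.4, 1.0]
opening: 0.0257
gripper_force: 45.0
```

Contact (weight taken up) at TCP z≈71.5 mm. I'll press very lightly, release and rise.

Converted, -0.05 m is -1, -0.04 m is -0.8.

```bash
echo '[{"jaw":0.05}, {"jaw":0.05}, {"jaw":0.05}, {"jaw":0.05}, {"jaw":0.05, "tz":-0.2}, {"jaw":0.05, "tz":-0.4}, {"jaw":0.05, "tz":-0.8}, {"jaw":0.05, "tz":-1}, {"jaw":0.05}, {"jaw":0.05}, {"jaw":0.05}]' | python3 inch.py
python3 - <<'E'
from plant import robot
import cv2,pickle,numpy as np
c=robot.read_camera("wrist");pickle.dump(c,open("w4.pkl","wb"))
cv2.imwrite("pics/w4.png",cv2.resize(c["image"][:375,:,::-1],(800,469),interpolation=cv2.INTER_CUBIC))
E
```

```text
t: 10.65
tool_pos: [0.4407, 0.3466, 0.1901]
orientation: [3.14, -0.093, -0.001]
force: [-0.0, -0.6, -0.5]
opening: 0.0498
gripper_force: 0.0
```

View pics/w4.png

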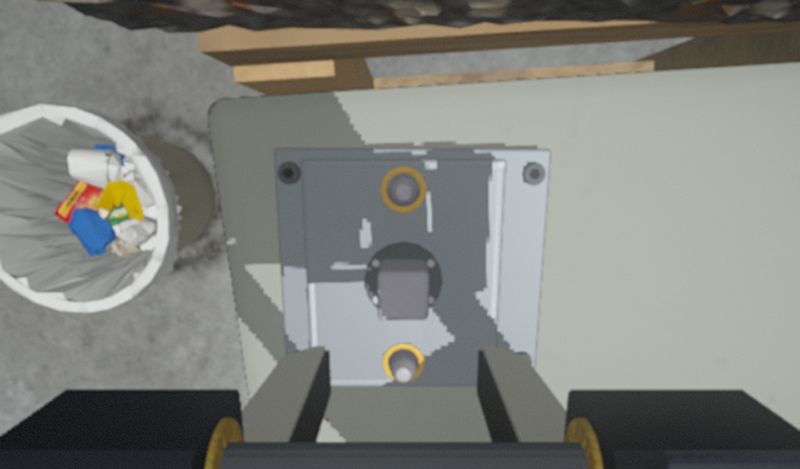

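The plate sits on both pillars: tips (403,188),(403,368), base corners (275,150),(551,150), front screw (533,173). The front ledge is to the right. I'll refine the base pose and work out the gauge grasp.

Run:
```python
from h import *
import pickle
from plant import robot
np.set_printoptions(precision=4,suppress=True)
W=pickle.load(open("w4.pkl","rb"))
k=lambda M:(np.array(M)+.5)/1.25-.5
b=[[0,-50,63],[0,50,63],[75,-72,22],[-85,-72,22],[-75,-58,26]]
p,r=fit([(W,b,k([[403,187],[403,370],[275,150],[551,150],[533,173]]))],[.4415,.347,1.51]);print("base",p,r.round(1))
s=robot.read_state();from scipy.spatial.transform import Rotation as Ro
R=Ro.from_rotvec(s["orientation"]).as_matrix();psi=np.arctan2(R[1,0],R[0,0]);print(s["tool_pos"],psi)
g=np.array([.4333,-.1618,.2755])
d=np.r_[g[:2],.19]-s["tool_pos"];print("to gauge",R.T@d,"turn",-(g[2]-psi))
```

```text
base [0.4422 0.3457 1.5115] [-0.1  4.  -0.2  3.6 -2.7 -2.1  0.6 -1.9  1.1 -0. ]
[0.4403 0.3463 0.1893] -0.05920706787981117
to gauge [ 0.023   0.5077 -0.0001] turn -0.3347070678798112
```

```bash
echo '[{"jaw":0.05, "tx":0.04, "ty":0.6}, {"jaw":0.05, "tx":0.04, "ty":0.92}, {"jaw":0.05, "tx":0.04, "ty":0.92}, {"jaw":0.05, "tx":0.04, "ty":0.92}, {"jaw":0.05, "tx":0.04, "ty":0.92}, {"jaw":0.05, "tx":0.04, "ty":0.92}, {"jaw":0.05, "tx":0.04, "ty":0.92}, {"jaw":0.05, "tx":0.04, "ty":0.92}, {"jaw":0.05, "tx":0.04, "ty":0.92}, {"jaw":0.05, "tx":0.04, "ty":0.92}, {"jaw":0.05, "tx":0.04, "ty":0.92}, {"jaw":0.05, "tx":0.02, "ty":0.36}, {"jaw":0.05, "rz":-0.112}, {"jaw":0.05, "rz":-0.112}, {"jaw":0.05, "rz":-0.111}, {"jaw":0.05}, {"jaw":0.05}, {"jaw":0.05}]' | python3 inch.py
python3 - <<'E'
from plant import robot
import cv2,pickle,numpy as np
c=robot.read_camera("wrist");pickle.dump(c,open("w5.pkl","wb"))
cv2.imwrite("pics/w5.png",cv2.resize(c["image"][:375,:,::-1],(800,469),interpolation=cv2.INTER_CUBIC))
E
```

```text
t: 12.5
tool_pos: [0.4337, -0.1614, 0.19]
orientation: [-3.112, -0.428, 0.001]
force: [-0.3, -0.5, -0.3]
opening: 0.0497
gripper_force: 0.0
```

View pics/w5.png

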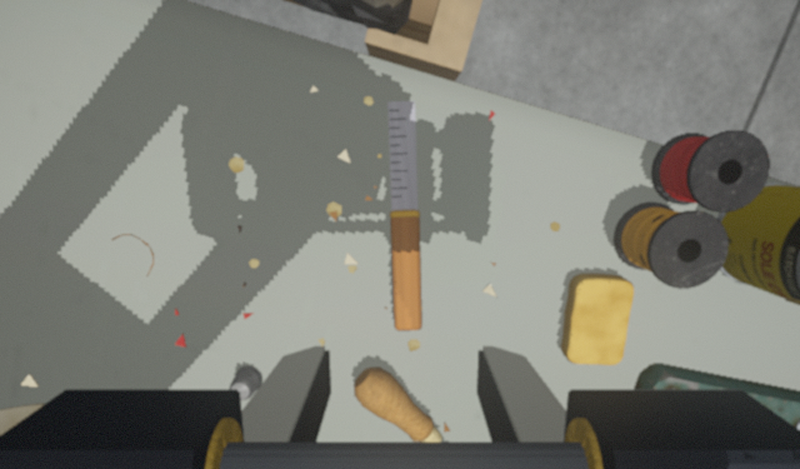

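Gauge in the ×1.25 view: tip centre (401,102), junction (405,211), handle end (408,329). The fingers will clear the awl, wax and spools.

Run:
```python
from h import *
import pickle
from plant import robot
np.set_printoptions(precision=4,suppress=True)
W=pickle.load(open("w5.pkl","rb"))
k=lambda M:(np.array(M)+.5)/1.25-.5
p,r=fit([(W,[[100,0,3],[36,0,16],[-40,0,16]],k([[401,102],[405,211],[408,329]]))],[.433,-.16,.27]);print("gauge",p,r.round(1))
s=robot.read_state();from scipy.spatial.transform import Rotation as Ro
R=Ro.from_rotvec(s["orientation"]).as_matrix();psi=np.arctan2(R[1,0],R[0,0]);print(s["tool_pos"],psi,"tilt",R[:,2])
print(R.T@(np.r_[p[:2],.025]-s["tool_pos"]),-(p[2]-psi))
```

```text
gauge [ 0.4347 -0.1636  0.3053] [ 0.2 -1.5 -0.4  0.1  0.2  1.6]
[ 0.4338 -0.1615  0.1902] 0.27395704432961077 tilt [-0.0007  0.0004 -1.    ]
[0.0004 0.0024 0.1652] -0.03134427252627636
```

Converted, 0.002 m is 0.04, 0.045 m is 0.9.

```bash
echo '[{"jaw":0.05, "ty":0.04, "tz":0.9, "rz":-0.03}, {"jaw":0.05, "tz":0.9}, {"jaw":0.05, "tz":0.9}, {"jaw":0.05, "tz":0.4}, {"jaw":0.05, "tz":0.2}, {"jaw":0.05}, {"jaw":0.05}, {"jaw":0}, {"jaw":0}, {"jaw":0}, {"jaw":0}, {"jaw":0}]' | python3 inch.py 35
```

```text
t: 13.75
tool_pos: [0.4347, -0.1636, 0.0259]
orientation: [3.105, 0.478, 0.001]
force: [-0.5, 0.1, 2.0]
opening: 0.0179
gripper_force: 35.0
```

Converted, -0.0412 m is -0.824, 0.0126 m is 0.252.

```bash
echo '[{"jaw":0, "tz":-0.2}, {"jaw":0, "tz":-0.6}, {"jaw":0, "tz":-0.9}, {"jaw":0, "tz":-0.8}, {"jaw":0, "tx":0.252, "ty":-0.824}, {"jaw":0, "tx":0.252, "ty":-0.824}, {"jaw":0, "tx":0.252, "ty":-0.824}, {"jaw":0, "tx":0.252, "ty":-0.824}, {"jaw":0, "tx":0.252, "ty":-0.824}, {"jaw":0, "tx":0.252, "ty":-0.824}, {"jaw":0, "tx":0.252, "ty":-0.824}, {"jaw":0, "tx":0.252, "ty":-0.824}]' | python3 inch.py
echo '[{"jaw":0, "rz":-0.134}, {"jaw":0, "rz":-0.134}, {"jaw":0, "rz":-0.134}, {"jaw":0, "rz":-0.134}, {"jaw":0, "rz":-0.134}, {"jaw":0, "rz":-0.134}, {"jaw":0, "rz":-0.134}, {"jaw":0, "rz":-0.134}, {"jaw":0, "rz":-0.134}, {"jaw":0, "tz":0.8}, {"jaw":0, "tz":0.5}, {"jaw":0}, {"jaw":0}, {"jaw":0}]' | python3 inch.py
python3 - <<'E'
from plant import robot
import cv2,pickle,numpy as np
c=robot.read_camera("wrist");pickle.dump(c,open("w6.pkl","wb"))
cv2.imwrite("pics/w6.png",cv2.resize(c["image"][:375,:,::-1],(800,469),interpolation=cv2.INTER_CUBIC))
E
```

```text
t: 14.95
tool_pos: [0.4311, 0.1829, 0.1514]
orientation: [-3.105, -0.478, -0.001]
force: [0.7, -1.0, -0.2]
opening: 0.0175
gripper_force: 35.0
t: 16.35
tool_pos: [0.4327, 0.1814, 0.0876]
orientation: [2.285, 2.154, 0.004]
force: [0.3, 0.5, -0.6]
opening: 0.0177
gripper_force: 35.0
```

View pics/w6.png

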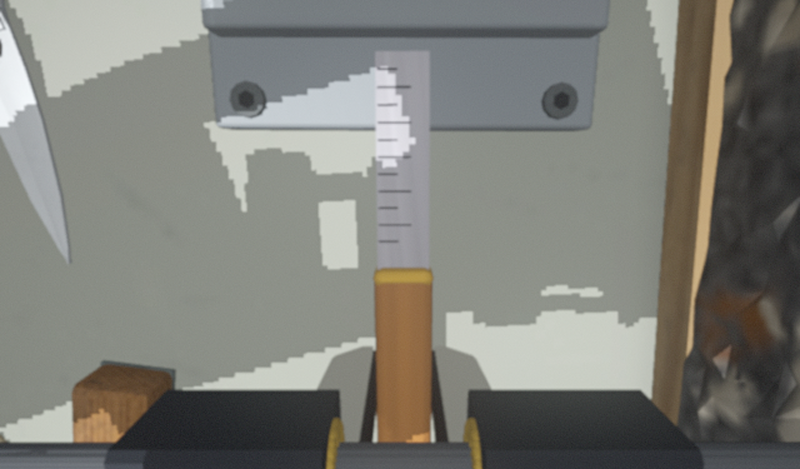

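The gauge is centred (blade mid 403 vs screw mid 404) and square, with the tip at (403,52) short of the plate edge. Lowering onto the ledge.

```bash
echo '[{"jaw":0, "tz":0.3}, {"jaw":0, "tz":0.24}, {"jaw":0, "tz":0.16}, {"jaw":0, "tz":0.04}, {"jaw":0}, {"jaw":0}, {"jaw":0}]' | python3 inch.py; for i in 1 ; do echo '[{"jaw":0, "tz":0.02}, {"jaw":0}, {"jaw":0}]' | python3 inch.py; done; echo '[{"jaw":0, "tz":0.02}, {"jaw":0}, {"jaw":0}]' | python3 inch.py
```

```text
t: 17.1
tool_pos: [0.4319, 0.1812, 0.0492]
orientation: [2.286, 2.155, 0.001]
force: [-0.8, -0.3, -0.7]
opening: 0.0174
gripper_force: 35.0
t: 17.4
tool_pos: [0.4317, 0.1812, 0.0479]
orientation: [2.286, 2.155, 0.001]
force: [0.3, -0.6, -0.1]
opening: 0.0176
gripper_force: 35.0
t: 17.7
tool_pos: [0.4317, 0.1811, 0.0469]
orientation: [2.286, 2.155, 0.001]
force: [0.1, -1.9, 0.8]
opening: 0.0175
gripper_force: 35.0
```

Converted, 0.0005 m is 0.01.

```bash
echo '[{"jaw":0, "tz":0.01}, {"jaw":0}, {"jaw":0}]' | python3 inch.py;echo '[{"jaw":0, "tz":0.01}, {"jaw":0}, {"jaw":0}]' | python3 inch.py; python3 -c "
from plant import robot
s=robot.read_state();print(s['force'],s['wrist_torque'],s['tool_pos'])"
```

```text
t: 18.0
tool_pos: [0.4317, 0.181, 0.0463]
orientation: [2.286, 2.155, 0.0]
force: [0.7, -1.9, 3.0]
opening: 0.0175
gripper_force: 35.0
t: 18.3
tool_pos: [0.4315, 0.181, 0.0457]
orientation: [2.286, 2.155, 0.0]
force: [-0.3, -2.8, 3.7]
opening: 0.0176
gripper_force: 35.0
[-0.28026135 -2.75698276  3.73376849] [-0.16442194 -0.17064996 -0.03596795] [0.43151947 0.18104048 0.04569472]
```

```bash
cat > f.py <<'E'
from plant import robot
import numpy as np
from scipy.spatial.transform import Rotation as Ro
F=[];P=[];Q=[];O=[]
for i in range(6):
    robot.read_camera("wrist");s=robot.read_state();F.append(s["force"]);P.append(s["tool_pos"]);Q.append(s["wrist_torque"]);O.append(Ro.from_rotvec(s["orientation"]).as_matrix())
x=np.array([.0598,.9982,0]);F=np.array(F);m=F.mean(0);p=np.mean(P,0)
print("t %.2f axial %.2f (sd %.2f) lat %.2f z %.2f | base-x of tip %.2f z %.2f mm| torque"%(s["t"],m@x,(F@x).std(),m@[.9982,-.0598,0],m[2],(p[:2]-[.4418,.3462])@x[:2]*1000+100,p[2]*1000),np.mean(Q,0).round(3),"pitch",np.mean(O,0)[:,2].round(4))
E
echo '[{"jaw":0, "tz":-0.014}, {"jaw":0, "tx":0.08}, {"jaw":0, "tx":0.08}, {"jaw":0}, {"jaw":0}]' | python3 inch.py; python3 f.py
echo '[{"jaw":0, "tx":0.1}, {"jaw":0, "tx":0.1}, {"jaw":0, "tx":0.06}, {"jaw":0}, {"jaw":0}]' | python3 inch.py; python3 f.py
```

```text
t: 18.8
tool_pos: [0.4318, 0.1897, 0.0463]
orientation: [-2.285, -2.155, -0.001]
force: [0.2, 1.9, 1.7]
opening: 0.0171
gripper_force: 35.0
t 19.10 axial 1.87 (sd 0.50) lat -0.08 z 1.92 | base-x of tip -57.06 z 46.36 mm| torque [ 0.484 -0.062  0.027] pitch [ 1.e-04  6.e-04 -1.e+00]
t: 19.6
tool_pos: [0.4328, 0.2025, 0.0465]
orientation: [-2.286, -2.155, -0.001]
force: [0.8, 0.3, 3.5]
opening: 0.0175
gripper_force: 35.0
t 19.90 axial 2.20 (sd 0.91) lat 0.23 z 3.28 | base-x of tip -44.05 z 46.47 mm| torque [ 0.493 -0.165 -0.028] pitch [ 4.e-04  8.e-04 -1.e+00]
```

Careful with the scale: shifts go in units of 50 mm. That gives: -0.0006 m is -0.012, 0.001 m is 0.02.

```bash
echo '[{"jaw":0, "tz":-0.012}, {"jaw":0, "tx":0.02}, {"jaw":0, "tx":0.02}, {"jaw":0, "tx":0.02}]' | python3 inch.py; python3 f.py;  echo '[{"jaw":0, "tx":0.02}, {"jaw":0, "tx":0.02}, {"jaw":0, "tx":0.02}]' | python3 inch.py; python3 f.py; echo '[{"jaw":0, "tx":0.02}, {"jaw":0, "tx":0.02}, {"jaw":0, "tx":0.02}]' | python3 inch.py; python3 f.py
```

```text
t: 20.3
tool_pos: [0.4326, 0.2046, 0.0467]
orientation: [2.286, 2.155, -0.002]
force: [0.4, -3.8, 3.5]
opening: 0.0176
gripper_force: 35.0
t 20.60 axial -2.98 (sd 0.49) lat -0.16 z 3.29 | base-x of tip -41.60 z 46.81 mm| torque [-0.382 -0.056 -0.002] pitch [-4.e-04 -4.e-04 -1.e+00]
t: 20.9
tool_pos: [0.433, 0.2081, 0.047]
orientation: [-2.286, -2.155, -0.0]
force: [-0.4, -2.2, 2.9]
opening: 0.0176
gripper_force: 35.0
t 21.20 axial -1.21 (sd 0.49) lat -0.15 z 2.55 | base-x of tip -38.24 z 46.95 mm| torque [-0.147 -0.056 -0.005] pitch [ 1.e-04  2.e-04 -1.e+00]
t: 21.5
tool_pos: [0.4333, 0.211, 0.047]
orientation: [2.286, 2.155, -0.0]
force: [0.2, -3.1, 3.5]
opening: 0.0172
gripper_force: 35.0
t 21.80 axial -2.45 (sd 0.47) lat -0.37 z 3.18 | base-x of tip -35.33 z 46.97 mm| torque [-0.298 -0.064  0.009] pitch [ 1.e-04  1.e-04 -1.e+00]
```

Converted, 0.001 m is 0.02, -0.0007 m is -0.014.

```bash
echo '[{"jaw":0, "tz":-0.014}, {"jaw":0, "tx":0.02}, {"jaw":0, "tx":0.02}, {"jaw":0}]' | python3 inch.py; python3 f.py;  echo '[{"jaw":0, "tx":0.02}, {"jaw":0, "tx":0.02}]' | python3 inch.py; python3 f.py
```

```text
t: 22.2
tool_pos: [0.4331, 0.2131, 0.0475]
orientation: [-2.286, -2.155, 0.0]
force: [0.4, -0.6, 1.2]
opening: 0.0174
gripper_force: 35.0
t 22.50 axial 0.06 (sd 0.68) lat -0.44 z 0.65 | base-x of tip -33.34 z 47.51 mm| torque [-0.009 -0.016  0.024] pitch [-3.e-04  1.e-04 -1.e+00]
t: 22.7
tool_pos: [0.4335, 0.215, 0.0476]
orientation: [2.286, 2.155, -0.0]
force: [0.0, -0.3, -0.9]
opening: 0.0175
gripper_force: 35.0
t 23.00 axial 0.23 (sd 0.82) lat 0.34 z -0.32 | base-x of tip -31.34 z 47.63 mm| torque [-0.014 -0.083 -0.024] pitch [ 1.e-04  1.e-04 -1.e+00]
```

```bash
for i in 1; do echo '[{"jaw":0, "tx":0.02, "tz":0.002}, {"jaw":0, "tx":0.02}]' | python3 inch.py >/dev/null; python3 f.py; done; echo '[{"jaw":0, "tx":0.02}, {"jaw":0, "tx":0.02}]' | python3 inch.py>/dev/null; python3 f.py; echo '[{"jaw":0, "tx":0.02}, {"jaw":0, "tx":0.01}]' | python3 inch.py >/dev/null; python3 f.py
```

```text
t 23.50 axial -0.56 (sd 0.54) lat -0.24 z 0.37 | base-x of tip -29.35 z 47.58 mm| torque [-0.078 -0.098 -0.015] pitch [ 1.e-04  1.e-04 -1.e+00]
t 24.00 axial -0.44 (sd 0.39) lat 0.04 z 0.51 | base-x of tip -27.35 z 47.56 mm| torque [-0.082 -0.077  0.011] pitch [ 0.e+00  1.e-04 -1.e+00]
t 24.50 axial -0.55 (sd 0.47) lat -0.11 z 0.88 | base-x of tip -25.91 z 47.56 mm| torque [-0.174 -0.076  0.007] pitch [ 0.  0. -1.]
```

Converted, 0.001 m is 0.02.

```bash
echo '[{"jaw":0, "tx":0.02}, {"jaw":0}]' | python3 inch.py >/dev/null; python3 f.py;  echo '[{"jaw":0, "tx":0.02}, {"jaw":0}]' | python3 inch.py>/dev/null; python3 f.py; echo '[{"jaw":0, "tx":0.02}, {"jaw":0}]' | python3 inch.py >/dev/null; python3 f.py
```

```text
t 25.00 axial -0.99 (sd 0.63) lat -0.38 z 1.43 | base-x of tip -24.89 z 47.56 mm| torque [-0.101 -0.099 -0.007] pitch [ 0.e+00  1.e-04 -1.e+00]
t 25.50 axial -1.89 (sd 0.43) lat 0.40 z 1.82 | base-x of tip -23.98 z 47.55 mm| torque [-0.345 -0.033 -0.023] pitch [-0.e+00 -1.e-04 -1.e+00]
t 26.00 axial -5.10 (sd 0.56) lat -0.21 z 2.96 | base-x of tip -23.19 z 47.54 mm| torque [-0.879 -0.009  0.019] pitch [-1.e-04 -5.e-04 -1.e+00]
```

Contact is found (axial force jumps at tip ≈ −23.5 mm). I'll back off and re-approach in finer steps so the plate is not left lifted.

Converted, -0.001 m is -0.02.

```bash
echo '[{"jaw":0, "tx":-0.02}, {"jaw":0, "tx":-0.02}, {"jaw":0, "tx":-0.02}, {"jaw":0}]' | python3 inch.py >/dev/null; python3 f.py;  echo '[{"jaw":0, "tx":0.014}, {"jaw":0, "tx":0.01}, {"jaw":0}]' | python3 inch.py>/dev/null; python3 f.py; echo '[{"jaw":0, "tx":0.008}, {"jaw":0}]' | python3 inch.py >/dev/null; python3 f.py; echo '[{"jaw":0, "tx":0.008}, {"jaw":0}]' | python3 inch.py >/dev/null; python3 f.py;  echo '[{"jaw":0, "tx":0.006}, {"jaw":0}]' | python3 inch.py >/dev/null; python3 f.py
```

```text
t 26.70 axial 1.23 (sd 0.39) lat -0.18 z 0.56 | base-x of tip -25.85 z 47.54 mm| torque [ 0.167 -0.053  0.009] pitch [-0.e+00  2.e-04 -1.e+00]
t 27.30 axial -1.43 (sd 0.69) lat 0.16 z 1.36 | base-x of tip -24.83 z 47.52 mm| torque [-0.264 -0.071 -0.03 ] pitch [-0.e+00 -2.e-04 -1.e+00]
t 27.80 axial -1.49 (sd 0.48) lat -0.12 z 1.45 | base-x of tip -24.34 z 47.55 mm| torque [-0.287 -0.082  0.033] pitch [ 0. -0. -1.]
t 28.30 axial -1.75 (sd 0.45) lat 0.01 z 1.38 | base-x of tip -23.99 z 47.53 mm| torque [-0.421 -0.056  0.005] pitch [-0.e+00 -1.e-04 -1.e+00]
t 28.80 axial -3.84 (sd 0.29) lat -0.01 z 2.52 | base-x of tip -23.73 z 47.54 mm| torque [-0.614 -0.049 -0.004] pitch [-0.e+00 -2.e-04 -1.e+00]
```

```bash
python3 f.py; python3 -c "
from plant import robot
print(robot.close_job())"
```

```text
t 29.10 axial -3.72 (sd 0.50) lat 0.07 z 2.21 | base-x of tip -23.69 z 47.54 mm| torque [-0.668 -0.036 -0.019] pitch [-0.e+00 -1.e-04 -1.e+00]
the job is handed in; nothing more can be done
None
```

I handed the job in at 29.1 s: the top plate is down on its stops and released, and the gauge is held about 31 mm into the gap (roughly 6.9 mm) with about 3.7 N of resistance. That final depth rests on the force readings, as I had no pictures left to check it by eye.

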